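# Arm and open the beam shutter

## Task

The beam shutter is worked by three push keys that stay in once pushed, each on its own small black box. With the closed fingertips gently press the long bar-shaped key fully in to arm the shutter, then press the round key fully in to open it, and withdraw. Do not touch the square key or its box, grasp nothing, and leave the loose things around them where they are.

Things in the scene. Friction and masses are not known exactly. Their poses are not given: they have to be found in the camera images.
- bar_station: control station with the bar key (the arming key): black box 70 x 70 mm, 36 mm high, screwed to the table (cannot move); bright bare metal key cap on top of it. Origin: centre of its underside on the table; z up; turned about z by up to 0.3 rad. The three stations stand in a row across the table, in any order, centres at least 150 mm apart, with small things between them
- bar_top (a point): centre of the top face of the bar key cap (long bar, 18 mm along its x and 62 mm along its y, 8 mm thick); 58 mm above the table while out, 48 mm when fully in; moves with the key
- bar_key (a joint): how far the key is pushed straight down, m: 0 = out (as found), 0.010 = fully in. It slides against about 4 N of friction, has no spring, and stays where it is left. The whole key sits on a rubber cushion that yields 1 mm per 2.5 N of push (up to 6 mm) and comes back; the joint value leaves that out. So pressing it fully in lowers the cap by about 12 mm under the finger, then the push grows by 2.5 N per mm; gentle means below 25 N
- round_station: control station with the round key (the opening key): black box 70 x 70 mm, 36 mm high, screwed to the table (cannot move); bright bare metal key cap on top of it. Origin: centre of its underside on the table; z up; turned about z by up to 0.3 rad. The three stations stand in a row across the table, in any order, centres at least 150 mm apart, with small things between them
- round_top (a point): centre of the top face of the round key cap (round disc, 40 mm diameter, 8 mm thick); 58 mm above the table while out, 48 mm when fully in; moves with the key
- round_key (a joint): how far the key is pushed straight down, m: 0 = out (as found), 0.010 = fully in. It slides against about 4 N of friction, has no spring, and stays where it is left. The whole key sits on a rubber cushion that yields 1 mm per 2.5 N of push (up to 6 mm) and comes back; the joint value leaves that out. So pressing it fully in lowers the cap by about 12 mm under the finger, then the push grows by 2.5 N per mm; gentle means below 25 N
- square_station: control station with the square key (not to be touched): black box 70 x 70 mm, 36 mm high, screwed to the table (cannot move); bright bare metal key cap on top of it. Origin: centre of its underside on the table; z up; turned about z by up to 0.3 rad. The three stations stand in a row across the table, in any order, centres at least 150 mm apart, with small things between them
- square_top (a point): centre of the top face of the square key cap (square, 36 x 36 mm, 8 mm thick); 58 mm above the table while out, 48 mm when fully in; moves with the key
- square_key (a joint): how far the key is pushed straight down, m: 0 = out (as found), 0.010 = fully in. It slides against about 4 N of friction, has no spring, and stays where it is left. The whole key sits on a rubber cushion that yields 1 mm per 2.5 N of push (up to 6 mm) and comes back; the joint value leaves that out. So pressing it fully in lowers the cap by about 12 mm under the finger, then the push grows by 2.5 N per mm; gentle means below 25 N
- lens_tube_long: bystander, loose: black lens tube standing on end, 31 mm diameter, 52 mm tall. Origin: centre of its underside
- vial_1: bystander, loose: amber glass vial with black cap, standing, 22 mm diameter, 52 mm tall. Origin: centre of its underside
- mirror_mount: bystander, loose: black mirror mount on its base with a round mirror, 50 x 50 mm, 60 mm tall. Origin: centre of its underside
- post_holder: bystander, loose: black upright post holder with a side thumb screw, 43 x 31 mm, 50 mm tall. Origin: centre of its underside
- optic_box: bystander, loose: flat square box with a clear lid, 40 x 40 x 20 mm. Origin: centre of its underside
- rubber_puck: bystander, loose: flat black lens cap with ribbed rim, 48 mm diameter, 20 mm high. Origin: centre of its underside
- hex_key_4: bystander, loose: bright L-shaped hex key lying flat, 28 x 74 x 8 mm. Origin: centre of its underside

How it is judged:
On the way, in this order (a step that is already met when the one before it is completed fails the run):
1. the bar key is pressed fully in (value of joint bar_key above 0.0075 m and value of joint round_key below 0.002 m), for 0.1 s.
2. then the round key is pressed fully in (value of joint each of bar_key, round_key above 0.0075 m), for 0.1 s.
At the end, for the whole second after the job is handed in: the bar key and the round key are each in by more than 7.5 of their 10 mm, the square key is out (under 1 mm), and every loose thing stands still within 10 mm of where it was (all of step 2 and value of joint square_key below 0.001 m and distance of each of lens_tube_long, vial_1, mirror_mount, post_holder, optic_box, rubber_puck, hex_key_4 from where it was at the start of the episode below 0.01 m and linear speed of each of lens_tube_long, vial_1, mirror_mount, post_holder, optic_box, rubber_puck, hex_key_4 below 0.02 m/s); the robot touches nothing.
It fails at once if the round key is pressed (over 3 mm) before the bar key is in (value of joint round_key above 0.003 m and value of joint bar_key below 0.0075 m).
It fails at once if the square key or its box is touched (contact force between square_station and the fingers above 0.3 N or contact force between square_station and the arm above 0.3 N or value of joint square_key above 0.001 m).
It fails at once if a key or its box is pressed hard (over 25 N) (contact force between any of bar_station, round_station and anything else above 25 N).
It fails at once if a loose thing is moved by more than 15 mm or tipped by more than 0.3 rad (distance of any of lens_tube_long, vial_1, mirror_mount, post_holder, optic_box, rubber_puck, hex_key_4 from where it was at the start of the episode above 0.015 m or angle between any of lens_tube_long, vial_1, mirror_mount, post_holder, optic_box, rubber_puck, hex_key_4's own z axis and vertical above 0.3 rad).
It also fails if it takes over 38 s, if anything falls off the work surface, if the arm or the gripper's body presses on something with over 40 N, if the wrist force passes 120 N, or if a joint passes its speed limit or range.

## Robot

A 6-joint arm with a two-finger parallel gripper is mounted at the origin on a cart in front of the work surface, level with it; the furniture and walls round the work are solid. World frame = base frame: x ahead of the robot, y to its left, z up, the work surface at z = 0. Lengths are in m, angles in rad, forces in N, time in s.
With the tool pointing down it reaches from about 0.35 to 0.975 m from the base axis. Payload 4.9 kg.
Tool frame: the origin (TCP) lies at the very end of the fingers, on their centre line; the grasp point (between the pads) lies 19 mm behind it; z points along the fingers, y is the line along which they close (so a half turn about z gives the same grasp; the last joint's range is limited). The gripper opens to 85 mm and grips with 20 to 120 N. Pads are 22 mm wide; open, the fingers measure 114 mm over their backs; the gripper's body (76 mm by 85 mm) begins 54 mm behind the grasp point. The pads swing forward as they close: fully open they stand 13 mm farther back than shut.
Start: joints at [1.051, 0.053, 1.613, -0, 1.476, -0.119], TCP at [0.244, 0.575, 0.231] pointing down, gripper open.
Joint ranges: [-3.01, 3.01], [-1.01, 2.22], [0.06, 2.58], [-1.02, 4.17], [0.09, 2.62], [-3.14, 3.14]. Speed limits (rad/s): [2.57, 2.57, 3.14, 3.14, 3.14, 3.14].

## Interface

Orientations are given as a rotation vector (axis times angle).
In Python, from station import ctrl gives the robot as it stands. The module is installed in compiled form; this text tells all that it offers.
- The arm moves only by the tool jog_arm, never from a script. Its argument "steps" is a list of rows, each an object with "delta_rot": the turn, a rotation vector about the tool's x, y, z in degrees, a list of three; "linear": the shift along the tool's x, y, z in m, a list of three; "grip": the finger opening in m, from 0 to 0.0854. In form: [{"delta_rot": [rx, ry, rz], "linear": [x, y, z], "grip": grip}, ...]. A call has 1 to 10 rows; each row shifts and turns the commanded pose from where the row before left it, along the tool's axes as they then stand; what a row does not reach is not made up. A row lasts 1/10 s, in which the tool goes at most 50 mm and 8.59 degrees, less where a joint would pass 70% of its speed; a pose out of reach is approached as far as the arm can. A call with a gripper value outside its range is refused whole. The fingers move at their own pace and stop on an object; "newtons" is the grip in N (left out, the last holds). Time passes only in rows, so rows that do not move let the fingers close. It gives the time, the measured TCP pose, the force, the opening and the grip force at its end, in the units of the state.
- ctrl.get_obs(): the state, without advancing time (a new reading comes with each control period).
- ctrl.get_image(name): name is "scene" or "side" or "wrist"; returns (picture, depth): 384x512x3 uint8, red, green, blue; 384x512 float32, m along the optical axis (not along the pixel's ray), 0 where there is no reading.
- ctrl.camera_info(name): a dict with "camera_matrix" (3x3 intrinsics, pixels), "distortion" ([k1, k2, p1, p2, k3] as OpenCV has them; the pictures are not rectified), "R" (3x3) and "t" (3): a world point X has camera coordinates R X + t; the wrist camera has in their place "T_tool_cam" (4x4, takes a point from camera to tool coordinates, whose origin is the TCP and whose axes are the flange's). Camera axes: x right, y down, z forward; pixel columns grow to the right and rows downward; lengths in m; the calibration is good to about 2 mm. A picture is of the moment at which its call begins: read the wrist's pose just before it. camera_info takes no time and is no camera call.
- ctrl.finish_job(): hands the job in; it is judged then, once.
The state is a dict: "t": time; "q": joint angles; "dq": joint speeds; "effort": joint torques, N m; "tool_pos": TCP position; "tool_rot": TCP orientation; "contact_force": force on the tool from outside, world axes, zero at the start; "wrist_torque": the same for the moment, N m; "opening": finger opening in m; "grip_force": force on a finger pad.
Only numpy, scipy, OpenCV 4.12 (cv2) and the standard library are available. Lean on these libraries where they do the work, as an engineer would, in place of code of your own. Each camera call takes 0.05 s, during which the arm holds its last target. There are 200 camera calls.

## Working session

There is one attempt and no reset: what is moved stays moved. The work goes in short steps, Python scripts to look and compute and a tool call to move; the robot and the scene stay as the last step left them, time stands still between calls to the robot, and variables do not carry over. Pictures are saved under pics/ and viewed, at most 10 in all, crops included, and the job is handed in when it is done.

Besides the shell and the picture viewer there is one more tool, called after ">>>" as name([rows], argument=value, ...), one row to a line, values as JSON. jog_arm: Moves the arm, as the interface text tells. Its arguments: {"type":"object","properties":{"steps":{"type":"array"},"newtons":{"type":"number"}},"required":["steps"]}

```bash
mkdir -p pics; python3 - <<'E'
from station import ctrl
import cv2,numpy as np
o=ctrl.get_obs();print(o['t'],o['tool_pos'],o['tool_rot'],o['opening'],o['contact_force'])
for n in('scene','side'):
    im,d=ctrl.get_image(n);cv2.imwrite(f'pics/{n}0.png',im[:,:,::-1]);np.savez(f'{n}0.npz',im=im,d=d)
    c=ctrl.camera_info(n);print(n,c['camera_matrix'],c['distortion'],-np.array(c['R']).T@c['t'])
print(ctrl.camera_info('wrist'))
E
```

```text
0.0 [0.24352309 0.57492907 0.23006776] [-0.62517915 -3.07812478  0.00309241] 0.08522885072702145 [-1.2766788  -0.07443921 -0.2967948 ]
scene [[500.16162527   0.         252.68986525]
 [  0.         500.16162527 197.68850447]
 [  0.           0.           1.        ]] [-0.22583234  0.          0.          0.          0.        ] [-0.2711835  -0.50675467  1.20625619]
side [[430.50191849   0.         254.9120261 ]
 [  0.         430.50191849 191.58546698]
 [  0.           0.           1.        ]] [0.05490465 0.         0.         0.         0.        ] [0.46346745 1.1951221  0.65275514]
{'camera_matrix': array([[339.51346787,   0.        , 257.44356937],
       [  0.        , 339.51346787, 191.98799918],
       [  0.        ,   0.        ,   1.        ]]), 'distortion': array([-0.10130859,  0.        ,  0.        ,  0.        ,  0.        ]), 'T_tool_cam': array([[ 5.70426539e-04, -9.60070351e-01, -2.79758101e-01,
         7.06525395e-02],
       [ 9.99999507e-01,  7.75199897e-04, -6.21323135e-04,
        -2.91642014e-05],
       [ 8.13382371e-04, -2.79757608e-01,  9.60070320e-01,
        -1.42430939e-01],
       [ 0.00000000e+00,  0.00000000e+00,  0.00000000e+00,
         1.00000000e+00]])}
```

View pics/scene0.png

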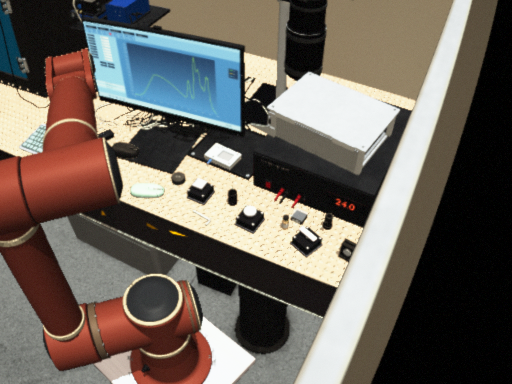

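View pics/side0.png

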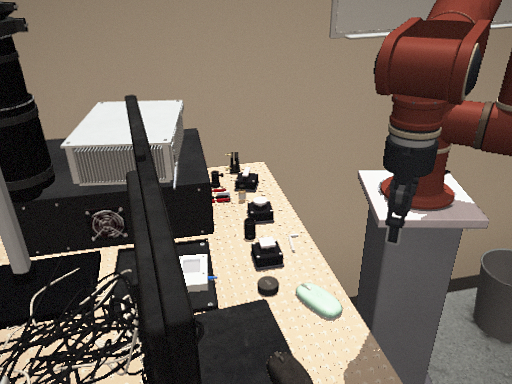

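The scene view shows the square cap at about (201,184), the round one at (250,210) and the bar at (307,236). In the side view they're at about (267,243), (261,202) and (246,177). I'll triangulate the cap centroids next.

```bash
cat > h.py <<'E'
import cv2,numpy as np
from scipy.spatial.transform import Rotation as Rn
def pose(o): return Rn.from_rotvec(o['tool_rot']).as_matrix(),np.array(o['tool_pos'])
def ext(c,o=None):
    if 'R' in c: R=np.array(c['R']);return R.T,-R.T@np.array(c['t'])
    R,p=pose(o);T=np.array(c['T_tool_cam']);return R@T[:3,:3],R@T[:3,3]+p
def ray(c,px,o=None):
    A,org=ext(c,o)
    u=cv2.undistortPoints(np.array(px,float).reshape(-1,1,2),np.array(c['camera_matrix']),np.array(c['distortion'])).reshape(-1,2)
    return org,np.c_[u,np.ones(len(u))]@A.T
def plane(c,px,z,o=None):
    g,d=ray(c,px,o);return g+d*((z-g[2])/d[:,2])[:,None]
def tri(o1,d1,o2,d2):
    s=np.linalg.lstsq(np.c_[d1,-d2],o2-o1,rcond=None)[0];a=o1+s[0]*d1;b=o2+s[1]*d2
    return (a+b)/2,np.linalg.norm(a-b)
def blobs(im,box,thr):
    x0,y0,x1,y1=box;m=(im[y0:y1,x0:x1].min(2)>thr).astype('u1')
    n,l,s,ce=cv2.connectedComponentsWithStats(m);i=1+np.argmax(s[1:,4])
    return ce[i]+[x0,y0],s[i,4],l==i
E
python3 - <<'E'
from station import ctrl;from h import *
S=np.load('scene0.npz');D=np.load('side0.npz');cs=ctrl.camera_info('scene');cd=ctrl.camera_info('side')
for n,a,b in(('sq',(201,184),(267,243)),('round',(250,210),(261,202)),('bar',(308,236),(246,174))):
    p,sa,_=blobs(S['im'],(a[0]-12,a[1]-12,a[0]+12,a[1]+12),190);q,sb,_=blobs(D['im'],(b[0]-13,b[1]-8,b[0]+13,b[1]+8),190)
    o1,d1=ray(cs,p);o2,d2=ray(cd,q)
    print(n,p,sa,q,sb,tri(o1,d1[0],o2,d2[0]),plane(cs,p,.058),plane(cd,q,.058))
a=cv2.resize(S['im'][160:270,170:370],None,fx=4,fy=4,interpolation=2);cv2.imwrite('pics/c1.png',a[:,:,::-1])
E
```

```text
sq [200.06825939 178.40273038] 293 [267.48401826 239.55707763] 219 (array([0.46683054, 0.35438381, 0.06611017]), np.float64(0.007458412843877831)) [[0.47633643 0.36058771 0.058     ]] [[0.46352228 0.34580082 0.058     ]]
round [249.40125392 204.99059561] 319 [260.81775701 198.20093458] 214 (array([0.48487177, 0.15927114, 0.06784259]), np.float64(0.006669963489679351)) [[0.4953131  0.16510925 0.058     ]] [[0.48224702 0.1452758  0.058     ]]
bar [308.97584541 230.        ] 207 [249.25806452 169.5       ] 124 (array([ 0.52606638, -0.03454846,  0.06401184]), np.float64(0.0113513291208825)) [[ 0.53707596 -0.03203458  0.058     ]] [[ 0.52161597 -0.03991436  0.058     ]]
```

View pics/c1.png

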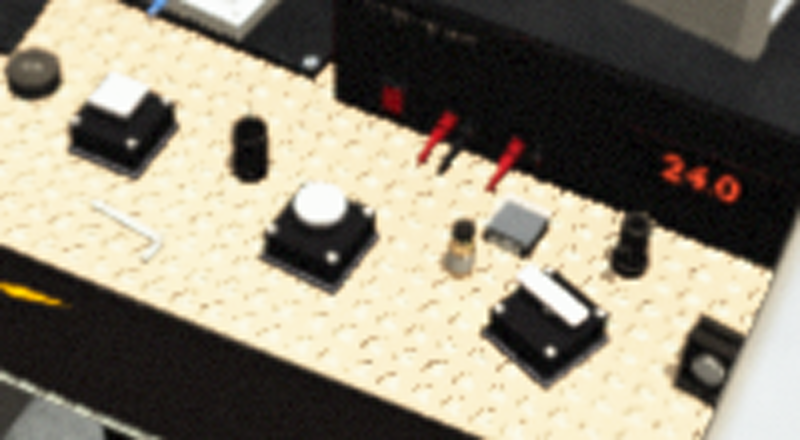

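The crop puts the cap tops at round (250,211) and bar (309,234) in full-frame pixels. The masks leaked onto the bright table, but the positions are good to about a centimetre: round ≈ (0.485,0.155), bar ≈ (0.525,-0.035). I'll move between them and look with the wrist camera.

>>> jog_arm([
  {"delta_rot": [0, 0, 0], "linear": [-0.036, -0.031, 0], "grip": 0},
  {"delta_rot": [0, 0, 0], "linear": [-0.036, -0.031, 0], "grip": 0},
  {"delta_rot": [0, 0, 0], "linear": [-0.036, -0.031, 0], "grip": 0},
  {"delta_rot": [0, 0, 0], "linear": [-0.036, -0.031, 0], "grip": 0},
  {"delta_rot": [0, 0, 0], "linear": [-0.036, -0.031, 0], "grip": 0},
  {"delta_rot": [0, 0, 0], "linear": [-0.036, -0.031, 0], "grip": 0},
  {"delta_rot": [0, 0, 0], "linear": [-0.036, -0.031, 0], "grip": 0},
  {"delta_rot": [0, 0, 0], "linear": [-0.036, -0.031, 0], "grip": 0},
  {"delta_rot": [0, 0, 0], "linear": [-0.036, -0.031, 0], "grip": 0},
  {"delta_rot": [0, 0, 0], "linear": [-0.036, -0.031, 0], "grip": 0},
])

```text
t: 1.1
tool_pos: [0.4546, 0.1477, 0.231]
tool_rot: [-0.625, -3.079, -0.0]
contact_force: [1.1, 0.8, 0.2]
opening: -0.0005
grip_force: 0.0
```

>>> jog_arm([
  {"delta_rot": [0, 0, 0], "linear": [-0.036, -0.031, 0], "grip": 0},
  {"delta_rot": [0, 0, 0], "linear": [-0.036, -0.031, 0], "grip": 0},
  {"delta_rot": [0, 0, 0], "linear": [0, 0, 0], "grip": 0},
  {"delta_rot": [0, 0, 0], "linear": [0, 0, 0], "grip": 0},
])

```text
t: 1.5
tool_pos: [0.4963, 0.0636, 0.2307]
tool_rot: [-0.629, -3.076, -0.0]
contact_force: [0.1, 0.1, 0.1]
opening: 0.0003
grip_force: 0.0
```

```bash
python3 - <<'E'
from station import ctrl;from h import *
import pickle
o=ctrl.get_obs();print(o['t'],o['tool_pos'],o['tool_rot'],o['opening'],o['contact_force'])
im,d=ctrl.get_image('wrist');cv2.imwrite('pics/w1.png',im[:,:,::-1]);pickle.dump((o,im,d),open('w1.pkl','wb'))
E
```

```text
1.5 [0.49634271 0.0636005  0.2307164 ] [-6.28912352e-01 -3.07649855e+00 -2.76995887e-04] 0.00028902556166901695 [0.05678885 0.12021979 0.10084805]
```

View pics/w1.png

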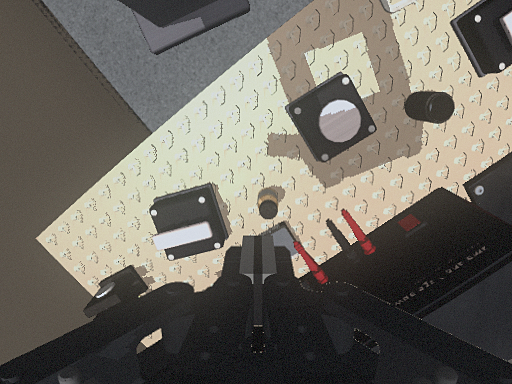

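The wrist view shows the round cap at about (341,121), the bar cap at (185,237), and the fingertips near (258,240). I'll fit both caps and check them against depth and the scene camera.

```bash
python3 - <<'E'
from station import ctrl;from h import *
import pickle
o,im,d=pickle.load(open('w1.pkl','rb'));c=ctrl.camera_info('wrist');cs=ctrl.camera_info('scene')
A,org=ext(c,o)
hsv=cv2.cvtColor(im,cv2.COLOR_RGB2HSV)
for n,(u,v),sp in(('round',(341,121),(250,210.8)),('bar',(185,237),(308.8,233.8))):
    m=((hsv[...,1]<45)&(hsv[...,2]>110)).astype('u1')
    nn,l,s,ce=cv2.connectedComponentsWithStats(m,connectivity=4);i=l[v,u];k=cv2.findContours((l==i).astype('u1'),0,1)[0][0]
    r=cv2.minAreaRect(k);bx=cv2.boxPoints(r);P=plane(c,bx,.058,o)
    e=[np.linalg.norm(P[1]-P[0]),np.linalg.norm(P[2]-P[1])]
    pc=np.array(r[0]);g,dr=ray(c,pc,o);zc=d[int(pc[1]),int(pc[0])]
    Pd=g+dr[0]*zc
    o2,d2=ray(cs,sp)
    print(n,s[i],r,'P',P.mean(0),'sizes',e,'depthpt',Pd,'tri',tri(g,dr[0],o2,d2[0]))
    R,p=pose(o);print(' tool shift to',R.T@(P.mean(0)-p),'edges',P[1]-P[0],P[2]-P[1])
E
```

```text
round [ 319  100   42   42 1404] ((339.5, 120.5), (41.0, 41.0), 90.0) P [0.48228993 0.15150851 0.058     ] sizes [np.float64(0.03766500730110126), np.float64(0.03758610352766285)] depthpt [0.48200872 0.15142809 0.058234  ] tri (array([0.48341288, 0.15263267, 0.05062968]), np.float64(0.0006198336809927799))
 tool shift to [0.04717001 0.07536145 0.17277701] edges [0.01428917 0.03484928 0.        ] [ 0.03553898 -0.01223504  0.        ]
bar [   41     0   275   272 36482] ((178.0, 135.5), (271.0, 274.0), 90.0) P [ 0.44361338 -0.00195521  0.058     ] sizes [np.float64(0.24425554250387888), np.float64(0.2579097695276666)] depthpt [ 4.37078580e-01 -6.53180241e-03  2.08511570e-04] tri (array([ 0.46884107, -0.02067619,  0.08276712]), np.float64(0.09544288739414072))
 tool shift to [ 0.02251698 -0.08096902  0.17275963] edges [ 1.03133416e-01  2.21414247e-01 -1.11022302e-16] [ 2.41295814e-01 -9.10701890e-02  5.55111512e-17]
```

The round key is good: height 0.058, about 38 mm across. The bar mask leaked, so I'll gate it by depth height.

```bash
python3 - <<'E'
from station import ctrl;from h import *
import pickle
o,im,d=pickle.load(open('w1.pkl','rb'));c=ctrl.camera_info('wrist');cs=ctrl.camera_info('scene')
A,org=ext(c,o);R,p=pose(o)
vv,uu=np.mgrid[195:275,140:235];px=np.c_[uu.ravel(),vv.ravel()]
g,dr=ray(c,px,o);Z=(g+dr*d[px[:,1],px[:,0]][:,None])
m=((Z[:,2]>.052)&(Z[:,2]<.064)&(im[px[:,1],px[:,0]].min(1)>110)).reshape(uu.shape).astype('u1')
n,l,s,ce=cv2.connectedComponentsWithStats(m,connectivity=4);i=1+np.argmax(s[1:,4])
k=cv2.findContours((l==i).astype('u1'),0,1)[0][0];r=cv2.minAreaRect(k);bx=cv2.boxPoints(r)+[140,195];P=plane(c,bx,.058,o)
print(r,s[i],P,'C',P.mean(0),np.linalg.norm(P[1]-P[0]),np.linalg.norm(P[2]-P[1]),'zmed',np.median(Z[(l==i).ravel(),2]))
o1,d1=ray(c,bx.mean(0),o);o2,d2=ray(cs,(308.8,233.8));print(tri(o1,d1[0],o2,d2[0]))
for q in([.48215,.1515,.058],P.mean(0)):print('tool',R.T@(q-p))
# heights above .03 near bar within 12cm
vv,uu=np.mgrid[0:384:2,0:512:2];px=np.c_[uu.ravel(),vv.ravel()];g,dr=ray(c,px,o);Z=(g+dr*d[px[:,1],px[:,0]][:,None])
for q in([.48215,.1515],P.mean(0)[:2]):
    dd=np.linalg.norm(Z[:,:2]-q,axis=1)
    for a in(.055,.075,.095):
        t=(dd>a)&(dd<a+.02)&(Z[:,2]<.15);print(a,'maxz',Z[t,2].max(),Z[t][Z[t,2].argmax()])
E
```

```text
((41.623931884765625, 40.46711730957031), (17.00359344482422, 59.0786018371582), 75.14139556884766) [ 12  26  60  30 953] [[ 0.51476635 -0.06224019  0.058     ]
 [ 0.52258372 -0.00124956  0.058     ]
 [ 0.54028937 -0.00483147  0.058     ]
 [ 0.5327681  -0.06686732  0.058     ]] C [ 0.52760188 -0.03379713  0.058     ] 0.06148957974406272 0.018064337388506605 zmed 0.057335183800048706
(array([ 0.53045937, -0.03680831,  0.0498369 ]), np.float64(0.0008604828984170726))
tool [0.04729538 0.07529871 0.1727772 ]
tool [-0.06722967 -0.07729517  0.17262682]
0.055 maxz 0.0026387268663394803 [0.41923363 0.15762985 0.00263873]
0.075 maxz 0.0537395292043365 [0.51755248 0.23944076 0.05373953]
0.095 maxz 0.053828040605553684 [0.53747996 0.05071922 0.05382804]
0.055 maxz 0.0018541992322543832 [ 0.48863863 -0.09302441  0.0018542 ]
0.075 maxz 0.053828040605553684 [0.53747996 0.05071922 0.05382804]
0.095 maxz 0.06020715006255645 [ 0.56497824 -0.14153593  0.06020715]
```

The bar measures 61.5 × 18 mm at z 0.0573, centred at (0.5276,-0.0338), which matches. Before descending I'll check how close the instrument front comes to the hand.

```bash
python3 - <<'E'
from station import ctrl;from h import *
d=np.load('scene0.npz')['d'];c=ctrl.camera_info('scene')
vv,uu=np.mgrid[0:384,230:400];px=np.c_[uu.ravel(),vv.ravel()];g,dr=ray(c,px);Z=g+dr*d[px[:,1],px[:,0]][:,None]
for y in(-.12,-.06,0,.06,.12,.18):
    t=(abs(Z[:,1]-y)<.03)&(Z[:,2]>.07)&(Z[:,2]<.4)&(Z[:,0]>.42)
    if t.any():q=Z[t];print(y,q[:,0].min(),q[q[:,0]<q[:,0].min()+.04,2].max())
E
```

```text
-0.12 0.6721079298353989 0.1676275715123543
-0.06 0.6602173530918884 0.16682908276946606
0 0.6464009730783351 0.17002185114075585
0.06 0.6327656770837808 0.16738807094368813
0.12 0.6195111011337997 0.16607050905548304
0.18 0.604989968488918 0.16687053877679636
```

>>> jog_arm([
  {"delta_rot": [0, 0, 0], "linear": [-0.022, -0.026, 0.0], "grip": 0},
  {"delta_rot": [0, 0, 0], "linear": [-0.022, -0.026, 0.0], "grip": 0},
  {"delta_rot": [0, 0, 0], "linear": [-0.023, -0.025, 0.0], "grip": 0},
  {"delta_rot": [0, 0, 0], "linear": [0, 0, 0], "grip": 0},
  {"delta_rot": [0, 0, 0], "linear": [0, 0, 0], "grip": 0},
])

```text
t: 2.05
tool_pos: [0.5278, -0.0314, 0.231]
tool_rot: [-0.624, -3.078, -0.001]
contact_force: [-0.2, 0.6, -0.0]
opening: 0.0001
grip_force: 0.0
```

>>> jog_arm([
  {"delta_rot": [0, 0, 0], "linear": [0, -0.002, 0.04], "grip": 0},
  {"delta_rot": [0, 0, 0], "linear": [0, 0, 0.04], "grip": 0},
  {"delta_rot": [0, 0, 0], "linear": [0, 0, 0.04], "grip": 0},
  {"delta_rot": [0, 0, 0], "linear": [0, 0, 0.025], "grip": 0},
  {"delta_rot": [0, 0, 0], "linear": [0, 0, 0.01], "grip": 0},
  {"delta_rot": [0, 0, 0], "linear": [0, 0, 0], "grip": 0},
  {"delta_rot": [0, 0, 0], "linear": [0, 0, 0], "grip": 0},
])

```text
t: 2.75
tool_pos: [0.5283, -0.0339, 0.0779]
tool_rot: [0.623, 3.077, 0.0]
contact_force: [-0.1, 0.3, 0.3]
opening: 0.0
grip_force: 0.0
```

```bash
python3 - <<'E'
from station import ctrl;from h import *
o=ctrl.get_obs();print(o['t'],o['tool_pos'],o['contact_force'])
im,d=ctrl.get_image('wrist');cv2.imwrite('pics/w2.png',im[:,:,::-1])
E
```

```text
2.75 [ 0.52834787 -0.03386295  0.07794707] [-0.13180994  0.27752304  0.34842554]
```

View pics/w2.png

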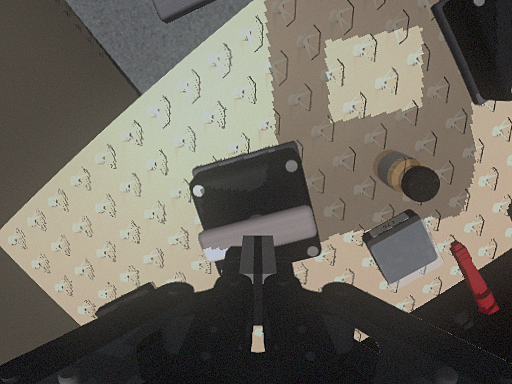

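The tips at (258,240) sit over the middle of the bar cap, which spans about (200,245) to (312,215). I'll press in small steps.

>>> jog_arm([
  {"delta_rot": [0, 0, 0], "linear": [0, 0, 0.006], "grip": 0},
  {"delta_rot": [0, 0, 0], "linear": [0, 0, 0.006], "grip": 0},
  {"delta_rot": [0, 0, 0], "linear": [0, 0, 0.004], "grip": 0},
  {"delta_rot": [0, 0, 0], "linear": [0, 0, 0.002], "grip": 0},
  {"delta_rot": [0, 0, 0], "linear": [0, 0, 0.002], "grip": 0},
  {"delta_rot": [0, 0, 0], "linear": [0, 0, 0.002], "grip": 0},
  {"delta_rot": [0, 0, 0], "linear": [0, 0, 0.002], "grip": 0},
  {"delta_rot": [0, 0, 0], "linear": [0, 0, 0], "grip": 0},
])

```text
t: 3.6
tool_pos: [0.5273, -0.0345, 0.0523]
tool_rot: [-0.625, -3.079, 0.0]
contact_force: [-2.3, -1.4, 3.6]
opening: 0.0003
grip_force: 1.7
```

>>> jog_arm([
  {"delta_rot": [0, 0, 0], "linear": [0, 0, 0.002], "grip": 0},
  {"delta_rot": [0, 0, 0], "linear": [0, 0, 0.002], "grip": 0},
  {"delta_rot": [0, 0, 0], "linear": [0, 0, 0], "grip": 0},
  {"delta_rot": [0, 0, 0], "linear": [0, 0, 0], "grip": 0},
])

```text
t: 4.0
tool_pos: [0.5276, -0.0346, 0.0484]
tool_rot: [0.625, 3.078, -0.0]
contact_force: [-0.6, -0.2, 3.2]
opening: -0.0003
grip_force: 1.5
```

>>> jog_arm([
  {"delta_rot": [0, 0, 0], "linear": [0, 0, 0.002], "grip": 0},
  {"delta_rot": [0, 0, 0], "linear": [0, 0, 0], "grip": 0},
  {"delta_rot": [0, 0, 0], "linear": [0, 0, 0], "grip": 0},
])

```text
t: 4.3
tool_pos: [0.5276, -0.0346, 0.0464]
tool_rot: [0.625, 3.078, -0.0]
contact_force: [-0.4, -0.2, 4.3]
opening: -0.0001
grip_force: 1.7
```

>>> jog_arm([
  {"delta_rot": [0, 0, 0], "linear": [0, 0, 0.001], "grip": 0},
  {"delta_rot": [0, 0, 0], "linear": [0, 0, 0], "grip": 0},
  {"delta_rot": [0, 0, 0], "linear": [0, 0, 0], "grip": 0},
])

```text
t: 4.6
tool_pos: [0.5277, -0.0346, 0.0457]
tool_rot: [0.625, 3.078, -0.0]
contact_force: [-0.9, -0.1, 5.4]
opening: 0.0001
grip_force: 2.6
```

>>> jog_arm([
  {"delta_rot": [0, 0, 0], "linear": [0, 0, 0.001], "grip": 0},
  {"delta_rot": [0, 0, 0], "linear": [0, 0, 0], "grip": 0},
  {"delta_rot": [0, 0, 0], "linear": [0, 0, 0], "grip": 0},
])

```text
t: 4.9
tool_pos: [0.5277, -0.0346, 0.045]
tool_rot: [0.625, 3.078, -0.0]
contact_force: [-1.5, -1.2, 5.8]
opening: -0.0003
grip_force: 3.5
```

>>> jog_arm([
  {"delta_rot": [0, 0, 0], "linear": [0, 0, 0.001], "grip": 0},
  {"delta_rot": [0, 0, 0], "linear": [0, 0, 0.001], "grip": 0},
  {"delta_rot": [0, 0, 0], "linear": [0, 0, 0], "grip": 0},
  {"delta_rot": [0, 0, 0], "linear": [0, 0, 0], "grip": 0},
])

```text
t: 5.3
tool_pos: [0.5277, -0.0346, 0.0435]
tool_rot: [0.625, 3.079, -0.0]
contact_force: [-4.5, 0.3, 10.5]
opening: -0.0002
grip_force: 5.2
```

10.5 N with the cap at 43.5 mm fits the model: 48 minus a 4.2 mm cushion, so the bar is fully in. I'll lift and go over the round key.

>>> jog_arm([
  {"delta_rot": [0, 0, 0], "linear": [0, 0, -0.01], "grip": 0},
  {"delta_rot": [0, 0, 0], "linear": [0, 0, -0.037], "grip": 0},
  {"delta_rot": [0, 0, 0], "linear": [0, 0, -0.04], "grip": 0},
  {"delta_rot": [0, 0, 0], "linear": [0, 0, 0], "grip": 0},
  {"delta_rot": [0, 0, 0], "linear": [0.0229, 0.0307, 0], "grip": 0},
  {"delta_rot": [0, 0, 0], "linear": [0.0229, 0.0307, 0], "grip": 0},
  {"delta_rot": [0, 0, 0], "linear": [0.0229, 0.0307, 0], "grip": 0},
  {"delta_rot": [0, 0, 0], "linear": [0.0229, 0.0307, 0], "grip": 0},
  {"delta_rot": [0, 0, 0], "linear": [0.0229, 0.0307, 0], "grip": 0},
  {"delta_rot": [0, 0, 0], "linear": [0, 0, 0], "grip": 0},
])

```text
t: 6.3
tool_pos: [0.4799, 0.1548, 0.1281]
tool_rot: [-0.617, -3.078, -0.001]
contact_force: [0.1, 0.1, -0.5]
opening: -0.0
grip_force: 0.0
```

>>> jog_arm([
  {"delta_rot": [0, 0, 0], "linear": [0, 0, 0], "grip": 0},
  {"delta_rot": [0, 0, 0], "linear": [0, 0, 0], "grip": 0},
])

```text
t: 6.5
tool_pos: [0.4817, 0.1508, 0.1287]
tool_rot: [-0.626, -3.078, 0.001]
contact_force: [-0.4, -0.1, 0.0]
opening: -0.0002
grip_force: 0.0
```

```bash
python3 - <<'E'
from station import ctrl;from h import *
o=ctrl.get_obs();print(o['t'],o['tool_pos'],o['contact_force'])
im,d=ctrl.get_image('wrist');cv2.imwrite('pics/w3.png',im[:,:,::-1])
c=ctrl.camera_info('wrist')
vv,uu=np.mgrid[0:384,0:512];px=np.c_[uu.ravel(),vv.ravel()];g,dr=ray(c,px,o);Z=g+dr*d.ravel()[:,None]
def near(q,r):
    t=(np.linalg.norm(Z[:,:2]-q,axis=1)<r)&(Z[:,2]<.075)&(Z[:,2]>.04);return Z[t]
b=near([.5276,-.034],.03);print('bar',len(b),np.median(b[:,2]) if len(b) else 0)
b=near([.482,.1515],.03);print('round',len(b),np.median(b,0) if len(b) else 0)
E
```

```text
6.5 [0.48168306 0.15082731 0.12869957] [-0.39782878 -0.09929155  0.01737138]
bar 548 0.046804303484326834
round 2673 [0.48108091 0.15245445 0.05735691]
```

View pics/w3.png

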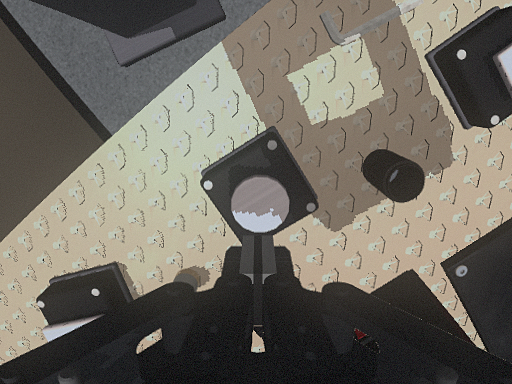

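The bar cap now reads 47 mm, so it is in. The round cap is at about (260,205), right under the tips. Tall things are clear. The square station at (480,70) and the lens tube at (393,175) are away from the hand, so I'll press.

>>> jog_arm([
  {"delta_rot": [0, 0, 0], "linear": [0, 0, 0.03], "grip": 0},
  {"delta_rot": [0, 0, 0], "linear": [0, 0, 0.025], "grip": 0},
  {"delta_rot": [0, 0, 0], "linear": [0, 0, 0.01], "grip": 0},
  {"delta_rot": [0, 0, 0], "linear": [0, 0, 0.002], "grip": 0},
  {"delta_rot": [0, 0, 0], "linear": [0, 0, 0.002], "grip": 0},
  {"delta_rot": [0, 0, 0], "linear": [0, 0, 0.002], "grip": 0},
  {"delta_rot": [0, 0, 0], "linear": [0, 0, 0.002], "grip": 0},
  {"delta_rot": [0, 0, 0], "linear": [0, 0, 0.002], "grip": 0},
  {"delta_rot": [0, 0, 0], "linear": [0, 0, 0], "grip": 0},
  {"delta_rot": [0, 0, 0], "linear": [0, 0, 0], "grip": 0},
])

```text
t: 7.55
tool_pos: [0.4828, 0.1516, 0.0553]
tool_rot: [0.625, 3.077, 0.001]
contact_force: [1.1, -0.2, 3.7]
opening: -0.0004
grip_force: 1.8
```

>>> jog_arm([
  {"delta_rot": [0, 0, 0], "linear": [0, 0, 0.002], "grip": 0},
  {"delta_rot": [0, 0, 0], "linear": [0, 0, 0.002], "grip": 0},
  {"delta_rot": [0, 0, 0], "linear": [0, 0, 0.002], "grip": 0},
  {"delta_rot": [0, 0, 0], "linear": [0, 0, 0], "grip": 0},
  {"delta_rot": [0, 0, 0], "linear": [0, 0, 0], "grip": 0},
])

```text
t: 8.05
tool_pos: [0.4819, 0.1516, 0.0483]
tool_rot: [0.625, 3.079, 0.0]
contact_force: [2.0, 0.1, 2.7]
opening: -0.0003
grip_force: 1.7
```

>>> jog_arm([
  {"delta_rot": [0, 0, 0], "linear": [0, 0, 0.002], "grip": 0},
  {"delta_rot": [0, 0, 0], "linear": [0, 0, 0.001], "grip": 0},
  {"delta_rot": [0, 0, 0], "linear": [0, 0, 0.001], "grip": 0},
  {"delta_rot": [0, 0, 0], "linear": [0, 0, 0], "grip": 0},
  {"delta_rot": [0, 0, 0], "linear": [0, 0, 0], "grip": 0},
])

```text
t: 8.55
tool_pos: [0.482, 0.1516, 0.0448]
tool_rot: [-0.625, -3.079, -0.0]
contact_force: [0.2, 0.3, 7.6]
opening: 0.0002
grip_force: 3.7
```

>>> jog_arm([
  {"delta_rot": [0, 0, 0], "linear": [0, 0, 0.001], "grip": 0},
  {"delta_rot": [0, 0, 0], "linear": [0, 0, 0], "grip": 0},
  {"delta_rot": [0, 0, 0], "linear": [0, 0, 0], "grip": 0},
])

```text
t: 8.85
tool_pos: [0.4819, 0.1516, 0.0441]
tool_rot: [-0.625, -3.079, -0.0]
contact_force: [0.3, 0.5, 9.2]
opening: 0.0002
grip_force: 4.5
```

The push is up to 9.2 N against the cushion, so the round key is fully in. Withdrawing.

>>> jog_arm([
  {"delta_rot": [0, 0, 0], "linear": [0, 0, -0.01], "grip": 0},
  {"delta_rot": [0, 0, 0], "linear": [0, 0, -0.03], "grip": 0},
  {"delta_rot": [0, 0, 0], "linear": [0, 0, -0.04], "grip": 0},
  {"delta_rot": [0, 0, 0], "linear": [0, 0, -0.04], "grip": 0},
  {"delta_rot": [0, 0, 0], "linear": [0.02, -0.02, -0.03], "grip": 0},
  {"delta_rot": [0, 0, 0], "linear": [0.02, -0.02, 0], "grip": 0},
  {"delta_rot": [0, 0, 0], "linear": [0, 0, 0], "grip": 0},
  {"delta_rot": [0, 0, 0], "linear": [0, 0, 0], "grip": 0},
  {"delta_rot": [0, 0, 0], "linear": [0, 0, 0], "grip": 0},
])

```text
t: 9.75
tool_pos: [0.4289, 0.1304, 0.192]
tool_rot: [-0.625, -3.076, 0.001]
contact_force: [-0.8, 0.2, 0.6]
opening: -0.0002
grip_force: 0.0
```

```bash
python3 - <<'E'
from station import ctrl;from h import *
o=ctrl.get_obs();print(o['t'],o['tool_pos'],o['contact_force'])
im,d=ctrl.get_image('wrist')
c=ctrl.camera_info('wrist')
vv,uu=np.mgrid[0:384,0:512];px=np.c_[uu.ravel(),vv.ravel()];g,dr=ray(c,px,o);Z=g+dr*d.ravel()[:,None]
B=im.reshape(-1,3).min(1)>100
for n,q in(('bar',[.5276,-.034]),('round',[.482,.1515])):
    b=Z[(np.linalg.norm(Z[:,:2]-q,axis=1)<.018)&(Z[:,2]<.075)&(Z[:,2]>.04)&B];print(n,len(b),np.median(b[:,2]) if len(b) else 0)
E
```

```text
9.75 [0.42891749 0.13036599 0.19203954] [-0.80548646  0.23384897  0.55042562]
bar 7 0.04701096061520871
round 1149 0.0473245236375327
```

Both caps read 47 mm, so both keys are in. Handing in.

```bash
python3 -c "
from station import ctrl
print(ctrl.finish_job())"
```

```text
the job is handed in; nothing more can be done
None
```

The bar key and then the round key were pressed fully in, at about 10.5 N and 9 N. The arm then withdrew without going near the square key or the loose things, and the job was handed in at about 10 s; no verdict was returned.

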